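Swap the core barrel in the extruder stand

ROBOT

A 6-joint arm with a two-finger parallel gripper is mounted at the origin on the work surface. World frame = base frame: x ahead of the robot, y to its left, z up, the work surface at z = 0. Lengths are in m, angles in rad, forces in N, time in s.
With the tool pointing down it reaches from about 0.35 to 0.775 m from the base axis. Payload 5.5 kg.
Tool frame: the origin (TCP) lies where the fingers leave the gripper's body, on its centre line; the fingertips stand env.tip_reach ahead of it and the grasp point (between the pads) lies 54 mm ahead of it (env.tip_reach is the distance from the TCP to the fingertips, in m); z points along the fingers, y is the line along which they close (so a half turn about z gives the same grasp; the last joint's range is limited). The gripper opens to 85 mm and grips with 20 to 120 N. Pads are 22 mm wide; open, the fingers measure 114 mm over their backs; the gripper's body (76 mm by 85 mm) begins 54 mm behind the grasp point. The pads swing forward as they close: fully open they stand 13 mm farther back than shut.
Start: joints at [-1.358, 0.313, 0.046, 1.304, 0, 1.431], TCP at [0.199, -0.54, 0.304] pointing down, gripper open.
Joint ranges: [-2.76, 2.76], [-0.86, 1.69], [-1.03, 1.26], [-2.2, 2.34], [-1.47, 1.5], [-3.14, 3.14]. Speed limits (rad/s): [2.57, 2.57, 3.14, 3.14, 3.14, 3.14].

INTERFACE

Orientations are given as a unit quaternion [w, x, y, z].
In Python, from workcell import status, optics, hand_in, env gives the robot as it stands.
- The arm moves only by the shell command python3 -m handwheel 'ROWS' [FORCE]. ROWS is a JSON object whose one key "deltas" holds a list of rows, each a list of 5 numbers: the opening, from -1 (shut) to 1 (fully open), then the shift along the tool's x, y, z in units of 40 mm (1.0 is 40 mm), then the turn about the tool's z in units of 10 degrees (1.0 is 10 degrees). In form: {"deltas": [[jaw, x, y, z, roll], ...]}. A call has 1 to 20 rows; each row shifts and turns the commanded pose from where the row before left it, along the tool's axes as they then stand; what a row does not reach is not made up. A row lasts 1/8 s, in which the tool goes at most 62.5 mm and 10.7 degrees, less where a joint would pass 70% of its speed; a pose out of reach is approached as far as the arm can. A call is refused whole if a number of a shift passes 1 or a number of a turn 1, either way. A call with a gripper value outside its range is refused whole. The fingers move at their own pace and stop on an object; FORCE is the grip in N (left out, the last holds). Time passes only in rows, so rows that do not move let the fingers close. It gives the time, the measured TCP pose, the force, the opening and the grip force at its end, in the units of the state.
- status.get_state(): the state, without advancing time (a new reading comes with each control period).
- optics.read_camera(name): name is "scene" or "top" or "wrist"; returns a dict with "frame" (420x560x3 uint8, red, green, blue), "depth" (420x560 float32, m along the optical axis (not along the pixel's ray), 0 where there is no reading), "vfov" (degrees; the focal length in pixels is half the picture's height over the tangent of half this angle, whatever the lens; pixels are square), "cx", "cy" (the principal point, pixels), "origin" and "attitude" of the camera in the world. Camera axes: x right, y down, z forward; pixel columns grow to the right and rows downward; lengths in m; the calibration is good to about 2 mm. A picture is of the moment at which its call begins.
- hand_in(): hands the job in; it is judged then, once.
The state is a dict: "clock": time; "joint_pos": joint angles; "qvel": joint speeds; "tau": joint torques, N m; "tcp_pos": TCP position; "orientation": TCP orientation; "wrist_force": force on the tool from outside, world axes, zero at the start; "ft_torque": the same for the moment, N m; "finger_gap": finger opening in m; "grip_force": force on a finger pad.
Only numpy, scipy, OpenCV 4.12 (cv2) and the standard library are available. Lean on these libraries where they do the work, as an engineer would, in place of code of your own. Each camera call takes 0.05 s, during which the arm holds its last target. There are 200 camera calls.

TASK

Change the core barrel in the extruder stand: swing the keeper bar out of the way, draw the barrel that sits in the slotted plate out through the slot's mouth and stand it upright in the shallow steel tray, then slide the flanged barrel that stands on the bench fully home into the slot with its flange under the plate, and swing the keeper fully shut across it. Keep both barrels upright throughout, and do not shift the plain liner tube, the two rings, the bottle or the tamping dowel.

Things in the scene. Friction and masses are not known exactly. Their poses are not given: they have to be found in the camera images.
- stand: Fixed extruder stand; origin on the bench below the axis of a seated barrel, x from the slot's open mouth to its closed end (barrels go in along +x), z up. Grey base 10 mm thick, x -130 to 100, y -80 to 80 mm; its front is a bare apron. Slotted plate over x -60 to 100, y -80 to 80, from 23 to 31 mm above the bench. Two posts 16 mm thick, 171 mm tall at x 85, y 65 and -65.
- seat (a point): On the base plate (10 mm above the bench), on the axis of a fully seated barrel: a seated barrel's origin is here within about 2 mm. Axes as the stand's. Here the closed end of the 48 mm wide slot is half-round.
- slot_mouth (a point): Centre of the slot's open mouth on the plate's front edge, 31 mm above the bench (plate top), 60 mm in front of the seat. Axes as the stand's. The mouth is 72 mm wide and narrows over 16 mm to the 48 mm slot. Under the plate there is a 13 mm high gap for the flange, 90 mm wide, with its back wall 55 mm behind the seat.
- keeper (a joint): Angle of the keeper bar, rad: 0 shut (across the slot's mouth along the stand's y, 6 mm in front of a seated barrel's body, blocking it); grows as it swings out to the front (clockwise from above) to a stop at 2.3; over 1.7 is clear of the slot for a barrel to pass. About 1 N at the knob moves it; it stays where left. Starts at 0 to 0.5. Bar 12 mm wide, 33 to 41 mm above the bench.
- keeper_pivot (a point): Keeper's vertical pivot axis, at the top of the bar (41 mm above the bench); in the stand's frame x -34, y +45 mm. Axes as the stand's.
- keeper_knob (a point): On the axis and at the top of the keeper's upright round wooden knob, 18 mm thick, 41 to 95 mm above the bench, at the bar's free end, 125 mm from the pivot. In the stand's frame at keeper angle a: x = -34 - 125 sin a, y = 45 - 125 cos a (mm).
- barrel_in_stand: Steel core barrel that starts seated in the stand's slot, the one to take out. Upright 44 mm round body up to 120 mm above its origin, black capped top with a button 20 mm wide and 6 mm high (126 mm tall in all), round foot flange 72 mm wide and 8 mm thick at the bottom. 0.35 to 0.7 kg. Origin at the centre of the underside, z up along its axis.
- barrel_on_bench: The barrel to load: identical to the other (44 mm body, 72 mm x 8 mm foot flange, 126 mm tall, origin at the centre of its underside, z up), but starts standing free on the bench, to one side of the stand. Under the plate its flange has 5 mm of free height, so a barrel that leans over 0.06 rad jams there: gripped across the slot it can pivot between the pads.
- tray: Fixed shallow open steel tray, 130 x 130 mm outside, 22 mm high, walls 4 mm; origin at the centre of its underside. On the other side of the stand from the free barrel.
- tray_in (a point): Centre of the tray's inner floor, 4 mm above the bench; axes as the tray's.
- liner: Bystander: plain steel liner tube without a flange, 40 mm wide, 105 mm tall, standing about 105 mm from the axis of the free barrel, beyond it. Origin at the centre of its underside.
- ring_by_tray: Bystander: rusted steel core ring 60 mm wide, 45 mm tall, on the bench beyond the tray. Origin at the centre of its underside.
- ring_on_plate: Bystander: rusted steel core ring 68 mm wide, 40 mm tall, left standing on top of the slotted plate (31 mm above the bench) behind the slot, about 67 mm behind the seat: its top is 71 mm above the bench. Origin at the centre of its underside.
- bottle: Bystander: green glass weighing bottle, 56 mm wide, 92 mm tall, standing towards the back. Origin at the centre of its underside.
- tamper: Bystander: wooden tamping dowel standing on its turned oak knob (52 mm wide), 140 mm tall, towards the back. Origin at the centre of its underside.
There are look-alikes about, which are no part of the job. Leave any red look-alike of the barrel_in_stand alone. Leave any red look-alike of the barrel_on_bench alone.

How it is judged:
By the outcome, as a careful person would: the job done as asked, in the order asked, and still so for the second after the job is handed in, with the robot touching nothing.
It also fails if it takes over 72 s, if anything falls off the work surface, if the arm or the gripper's body presses on something with over 40 N, if the wrist force passes 120 N, or if a joint passes its speed limit or range.

## Working session

There is one attempt and no reset: what is moved stays moved. The work goes in short steps, Python scripts to look and compute and a shell command to move; the robot and the scene stay as the last step left them, time stands still between calls to the robot, and variables do not carry over. Pictures are saved under pics/ and viewed, at most 10 in all, crops included, and the job is handed in when it is done.

```bash
mkdir -p pics; ls; python3 - <<'E'
from workcell import status, optics, env
import cv2,numpy as np
print(status.get_state(), env.tip_reach)
for n in ["scene","top"]:
    c=optics.read_camera(n); cv2.imwrite(f"pics/{n}0.png",cv2.cvtColor(c["frame"],cv2.COLOR_RGB2BGR))
    np.savez(f"{n}0.npz",**c)
    print(n,c["vfov"],c["cx"],c["cy"],c["origin"],c["attitude"])
E
```

```text
pics
{'clock': 0.0, 'joint_pos': array([-1.35760621e+00,  3.13978688e-01,  4.49567411e-02,  1.30359245e+00,
       -5.07100968e-05,  1.43120427e+00]), 'qvel': array([ 0.0016994 , -0.00027572,  0.00061639, -0.00080463,  0.00058359,
       -0.00200874]), 'tau': array([-1.42225759e-03, -4.80629826e+01,  2.98531258e+01,  1.94024836e-02,
       -1.37001266e-04, -6.52735039e-07]), 'tcp_pos': array([ 0.19856933, -0.53921003,  0.30301201]), 'orientation': array([-9.07484796e-04,  9.84482975e-01,  1.75477762e-01, -5.87818594e-05]), 'wrist_force': array([-0.92270225, -0.36600723, -0.47059905]), 'ft_torque': array([-0.02868659, -0.01897232, -0.0092045 ]), 'grip_force': 0.0, 'finger_gap': 0.08566605520501401} 0.0726
scene 52.54327037166934 280.44475421489346 214.14007497661885 [1.21410199 0.19875578 0.6979837 ] [-0.23903538  0.56092381  0.72551211 -0.31915319]
top 45.200737359393365 282.1950853034682 213.65338056808443 [ 0.50939974 -0.00206579  1.13218228] [-0.03110059  0.71506519 -0.69781704  0.02767489]
```

View pics/scene0.png

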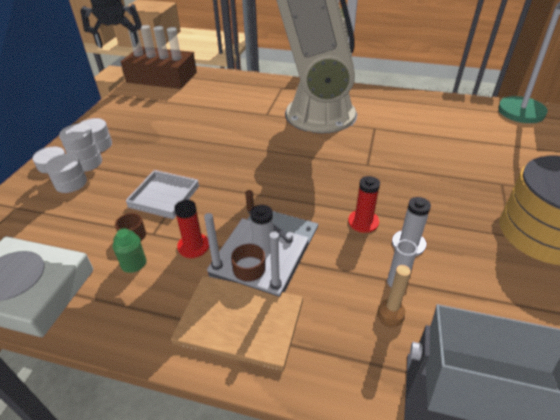

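View pics/top0.png

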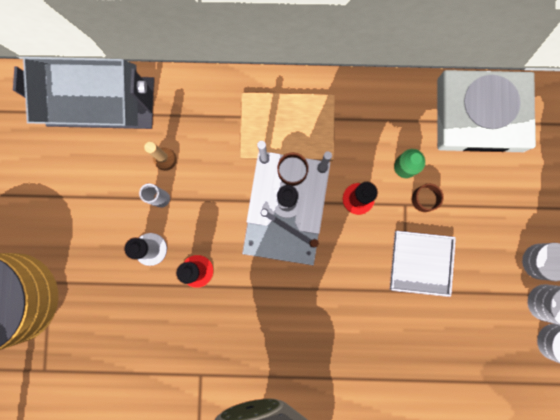

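The scene camera shows the stand at centre and the tray on its left. In the top view:

- **Barrels, four candidates:**
  - black cap at (288,198): in the slot, steel, so it is barrel_in_stand.
  - (150,248): steel-grey with a flange, standing free on the far side from the tray, so it is barrel_on_bench.
  - (198,271) and (360,198): red, so they are look-alikes to leave alone.
- **Tray:** (423,263).
- **Liner:** about (155,195).
- **Keeper:** knob near (314,243), pivot near (265,212).

I'll confirm these in an enlarged crop and measure.

```bash
cat > h.py <<'E'
import numpy as np,cv2
from scipy.spatial.transform import Rotation as R
def cam(c):
    f=c["frame"].shape[0]/2/np.tan(np.radians(float(c["vfov"]))/2)
    q=np.array(c["attitude"]); return f,R.from_quat(q[[1,2,3,0]]).as_matrix(),np.array(c["origin"])
def cloud(c):
    f,M,o=cam(c); d=c["depth"]; v,u=np.indices(d.shape)
    P=np.dstack([(u-c["cx"])/f*d,(v-c["cy"])/f*d,d])@M.T+o
    P[d==0]=np.nan; return P
def at_z(c,u,v,z):
    f,M,o=cam(c); r=M@[(u-c["cx"])/f,(v-c["cy"])/f,1]; return o+r*(z-o[2])/r[2]
def proj(c,p):
    f,M,o=cam(c); q=M.T@(np.array(p)-o); return q[:2]/q[2]*f+[c["cx"],c["cy"]]
def circ(p):  # min enclosing circle of xy points
    (x,y),r=cv2.minEnclosingCircle((p[:,:2]*1000).astype(np.float32)); return np.round([x,y,r],1)
E
python3 - <<'E'
from h import *
c=dict(np.load("top0.npz")); P=cloud(c); im=c["frame"]
def show(n,u0,u1,v0,v1,zl,zh):
    S=P[v0:v1,u0:u1].reshape(-1,3); S=S[(S[:,2]>zl)&(S[:,2]<zh)]
    print(n,len(S),circ(S),np.round(np.nanmedian(S,0)*1000,1))
show("benchcap",120,180,230,270,.11,.14)
show("redcap",170,220,255,290,.11,.14)
show("standcap",272,305,180,215,.115,.15)
show("redR",340,380,178,215,.11,.14)
show("liner",135,175,180,210,.095,.12)
show("knob",300,325,230,255,.075,.11)
show("benchflange",120,175,230,270,.005,.012)
S=P[225:300,385:460].reshape(-1,3); t=S[(S[:,2]>.017)&(S[:,2]<.03)]
print("tray",len(t),cv2.minAreaRect((t[:,:2]*1000).astype(np.float32)),np.median(t[:,2]))
S=P[135:270,235:340].reshape(-1,3); t=S[(S[:,2]>.006)&(S[:,2]<.034)]
print("stand",len(t),cv2.minAreaRect((t[:,:2]*1000).astype(np.float32)))
for n,(u0,u1,v0,v1) in dict(pL=(255,275,138,165),pR=(315,335,148,178)).items(): show(n,u0,u1,v0,v1,.155,.19)
b=cv2.resize(im[130:290,120:340],None,fx=3.6,fy=3.6,interpolation=cv2.INTER_CUBIC)
cv2.imwrite("pics/crop1.png",b[:,:,::-1])
E
```

```text
benchcap 420 [503.9 261.1  60.1] [517.2 294.5 120.5]
redcap 409 [471.9 190.7  22.4] [472.  189.8 120.3]
standcap 394 [630.2  -5.2  22.6] [629.2  -5.3 130.5]
redR 399 [ 642.4 -165.7   22.8] [ 641.3 -164.7  120.6]
liner 126 [631.4 279.   20.4] [632.2 277.5 103.7]
knob 60 [538.  -63.    8.5] [538.  -62.7  95. ]
benchflange 344 [511.4 300.8  52.7] [515.4 282.4   7.9]
tray 478 ((501.091796875, -307.4244384765625), (132.0823516845703, 129.84571838378906), 85.34030151367188) 0.021265063882398016
stand 7706 ((633.1472778320312, -2.0969085693359375), (298.2812805175781, 208.9965362548828), 0.2683852016925812)
pL 61 [722.8  47.1   7.9] [721.7  46.2 170.9]
pR 62 [705.3 -81.6   7.9] [704.  -81.  170.1]
```

View pics/crop1.png

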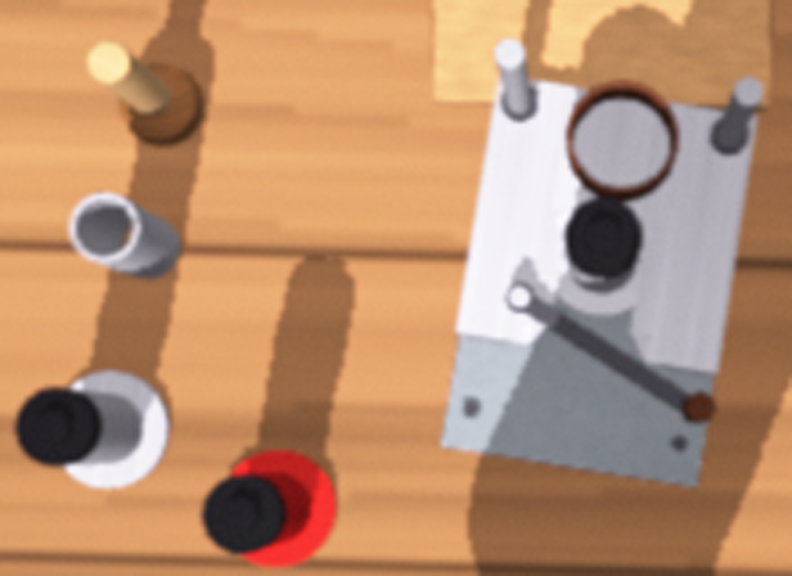

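The crop confirms it: grey barrel with white flange at (105,428) in the crop, red look-alike at (280,510), stand barrel cap at (603,238), keeper knob at (697,407).

The posts give a stand yaw of about -0.135 and an origin of (630,-5.5). If I roll the tool so its x lies along stand y, its y lies along stand x. That keeps every row in stand axes, and gripping along the slot avoids the pivoting problem.

```bash
cat >> h.py <<'E'
O=np.array([629.9,-5.5]); YAW=-0.135
def S(w): # world m -> stand mm
    d=np.array(w[:2])*1000-O; c,s=np.cos(YAW),np.sin(YAW)
    return np.round([c*d[0]+s*d[1],-s*d[0]+c*d[1],(w[2]*1000 if len(w)>2 else 0)],1)
def st():
    from workcell import status
    s=status.get_state(); q=s["orientation"]; M=R.from_quat(q[[1,2,3,0]]).as_matrix()
    print("t",round(s["clock"],2),"S",S(s["tcp_pos"]),"xang-standy",round(np.degrees(np.arctan2(M[1,0],M[0,0])-YAW-np.pi/2),2),"tilt",np.round(M[:2,2],3),"F",np.round(s["wrist_force"],1),"gap",round(s["finger_gap"],4),"grip",round(s["grip_force"],1),"j6",round(s["joint_pos"][5],2))
E
python3 - <<'E'
from h import *
c=dict(np.load("top0.npz")); P=cloud(c)
def near(n,p,r,zl,zh):
    T=P.reshape(-1,3); T=T[(T[:,2]>zl)&(T[:,2]<zh)&(np.hypot(T[:,0]-p[0],T[:,1]-p[1])<r)]; C=circ(T); print(n,len(T),C,S(C[:2]/1000))
near("benchcap",(.517,.294),.04,.11,.135); near("benchflange",(.515,.285),.05,.004,.012)
near("knob",(.538,-.063),.015,.08,.11); near("standcap",(.630,-.005),.03,.115,.15)
print("tray",S((.5011,-.3074)),"seat0",S((.63,-.0055)), "redR",S((.642,-.166)),"redL",S((.472,.190)))
c2=dict(np.load("scene0.npz")); P=cloud(c2)
near("benchcap s",(.517,.294),.04,.11,.135);near("standcap s",(.630,-.005),.03,.115,.15);near("knob s",(.538,-.063),.015,.08,.11)
E
python3 -m handwheel '{"deltas":[[1,0,0,0,-1],[1,0,0,0,-1],[1,0,0,0,-1],[1,0,0,0,-1],[1,0,0,0,-1],[1,0,0,0,-1],[1,0,0,0,-0.2],[1,0,0,0,0]]}' 40
python3 -c "from h import *;st()"
```

```text
benchcap 409 [517.8 296.4  22.6] [-151.7  284.1    0. ]
benchflange 383 [516.1 286.   47.7] [-152.   273.5    0. ]
knob 59 [538.  -63.    8.5] [-83.3 -69.3   0. ]
standcap 394 [630.2  -5.2  22.6] [0.3 0.3 0. ]
tray [ -87.  -316.5    0. ] seat0 [0.1 0.  0. ] redR [  33.6 -157.4    0. ] redL [-182.8  172.5    0. ]
benchcap s 331 [519.7 299.4  24.3] [-150.2  287.3    0. ]
standcap s 384 [629.2  -0.9  24.7] [-1.3  4.5  0. ]
knob s 70 [537.6 -59.3   9.9] [-84.2 -65.7   0. ]
clock: 1.1
tcp_pos: [0.1986, -0.5395, 0.3037]
orientation: [-0.0, 0.754, 0.657, 0.0]
wrist_force: [-0.3, -0.2, 0.2]
finger_gap: 0.0857
grip_force: 0.0
t 1.1 S [-355.5 -587.2  303.7] xang-standy -0.18 tilt [-0.  0.] F [-0.3 -0.2  0.2] gap 0.0857 grip 0.0 j6 0.35
```

```bash
python3 -m handwheel '{"deltas":[[1,0.925,0.486,0.1,0],[1,0.925,0.486,0.1,0],[1,0.925,0.486,0.1,0],[1,0.925,0.486,0.1,0],[1,0.925,0.486,0.1,0],[1,0.925,0.486,0.1,0],[1,0.925,0.486,0.1,0],[1,0.925,0.486,0.1,0],[1,0.925,0.486,0.1,0],[1,0.925,0.486,0.1,0],[1,0.925,0.486,0.1,0],[1,0.925,0.486,0.1,0],[1,0.925,0.486,0.1,0],[1,0.925,0.486,0.1,0],[1,0,0,0,0],[1,0,0,0,0]]}' >/dev/null
python3 -c "from h import *;st()"
```

```text
t 3.1 S [-83.1 -69.6 247.7] xang-standy -0.08 tilt [-0.001 -0.   ] F [ 0.4 -0.2  0.3] gap 0.0854 grip 0.0 j6 1.44
```

```bash
python3 -m handwheel '{"deltas":[[1,0,0,0.95,0],[1,0,0,0.95,0],[1,0,0,0.92,0],[1,0,0,0,0],[-1,0,0,0,0],[-1,0,0,0,0],[-1,0,0,0,0],[-1,0,0,0,0],[-1,0,0,0,0],[-1,0,0,0,0]]}' 25 >/dev/null
python3 -c "from h import *;st()"
```

```text
t 4.35 S [-82.5 -69.7 136. ] xang-standy -0.05 tilt [ 0.001 -0.001] F [-1.8 -0.8  5.6] gap 0.0171 grip 25.9 j6 1.44
```

```bash
python3 -m handwheel '{"deltas":[[-1,0.335,-0.6,0,0],[-1,0.46,-0.51,0,0],[-1,0.56,-0.4,0,0],[-1,0.63,-0.27,0,0],[-1,0.675,-0.12,0,0],[-1,0.685,0.03,0,0],[-1,0.66,0.175,0,0],[-1,0.56,0.28,0,0],[-1,0,0,0,0],[-1,0,0,0,0],[1,0,0,0,0],[1,0,0,0,0],[1,0,0,0,0]]}' >/dev/null
python3 -c "from h import *;st()"
python3 -m handwheel '{"deltas":[[1,0,0,-1,0],[1,0,0,-1,0],[1,0,0,-0.4,0],[1,0,0,0,0]]}' >/dev/null
python3 - <<'E'
from h import *; st()
from workcell import optics
c=optics.read_camera("top"); cv2.imwrite("pics/top1.png",c["frame"][:,:,::-1]); np.savez("top1.npz",**c)
E
```

```text
t 5.97 S [-138.8  112.9  135. ] xang-standy -0.08 tilt [ 0.001 -0.   ] F [ 0.1  0.6 -0.2] gap 0.0708 grip 0.0 j6 1.8
t 6.47 S [-138.   113.   232.4] xang-standy -0.09 tilt [0.003 0.   ] F [-0.2 -0.2  0.3] gap 0.0856 grip 0.0 j6 1.8
```

View pics/top1.png

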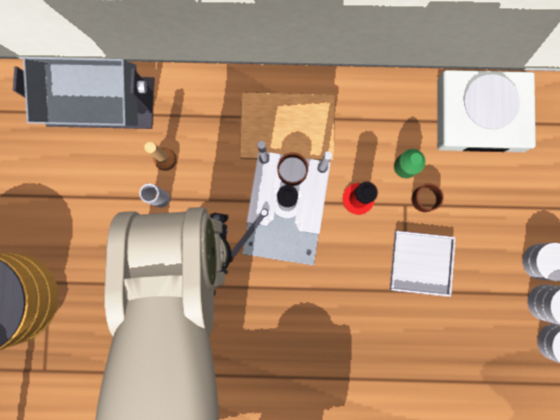

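The bar now runs from the pivot (265,212) to (228,262) in the top view, so the keeper is at about 2.1 rad and clear of the slot. Next is the seated barrel.

```bash
python3 -m handwheel '{"deltas":[[1,-0.704,0.866,0,0],[1,-0.704,0.866,0,0],[1,-0.704,0.866,0,0],[1,-0.704,0.866,0,0],[1,0,0,0,0],[1,0,0,0.9,0],[1,0,0,0.9,0],[1,0,0,0,0],[-1,0,0,0,0],[-1,0,0,0,0],[-1,0,0,0,0],[-1,0,0,0,0],[-1,0,0,0,0]]}' 80 >/dev/null
python3 -c "from h import *;st()"
```

```text
t 8.15 S [ -0.3   0.5 161.1] xang-standy -0.05 tilt [ 0.002 -0.   ] F [-2.6  0.8  6.2] gap 0.0424 grip 80.4 j6 1.57
```

```bash
python3 -m handwheel '{"deltas":[[-1,0,0,-0.06,0],[-1,0,0,0,0],[-1,0,0,0,0]]}' >/dev/null
python3 -c "from h import *;st()"
```

```text
t 8.53 S [ -1.    0.3 161.3] xang-standy -0.05 tilt [-0.001 -0.   ] F [-1.  -0.5 -2.6] gap 0.0427 grip 81.5 j6 1.57
```

```bash
python3 -m handwheel '{"deltas":[[-1,0,0,-0.03,0],[-1,0,0,0,0]]}' >/dev/null
python3 -c "from h import *;st()"
python3 -m handwheel '{"deltas":[[-1,0,-0.3,0,0],[-1,0,-0.4,0,0],[-1,0,-0.4,0,0],[-1,0,0,0,0]]}' >/dev/null
python3 -c "from h import *;st()"
```

```text
t 8.78 S [ -0.9   0.3 162.3] xang-standy -0.05 tilt [-0.001  0.   ] F [ 0.1 -0.6 -5.4] gap 0.0423 grip 81.4 j6 1.57
t 9.28 S [-46.8   0.5 162.5] xang-standy -0.04 tilt [-0.002  0.   ] F [-0.2 -0.  -5.3] gap 0.0426 grip 82.2 j6 1.57
```

```bash
python3 -m handwheel '{"deltas":[[-1,0,-0.7,0,0],[-1,0,-0.8,0,0],[-1,0,-0.7,0,0],[-1,0,0,-0.4,0],[-1,0,0,-0.4,0],[-1,-0.5,0.1,0,0],[-1,-0.9,0.15,0,0],[-1,-0.95,0.15,0,0],[-1,-0.95,0.15,0,0],[-1,-0.95,0.15,0,0],[-1,-0.95,0.15,0,0],[-1,-0.95,0.15,0,0],[-1,-0.95,0.15,0,0],[-1,-0.75,0.05,0,0],[-1,0,0,0,0],[-1,0,0,0,0]]}' >/dev/null
python3 -c "from h import *;st()"
```

```text
t 11.28 S [ -85.2 -313.4  194.5] xang-standy -0.07 tilt [-0.     0.001] F [ 0.3  1.2 -5.9] gap 0.0427 grip 83.5 j6 1.03
```

```bash
python3 -m handwheel '{"deltas":[[-1,-0.07,-0.04,0.5,0],[-1,0,0,0.4,0],[-1,0,0,0.05,0],[-1,0,0,0,0]]}' >/dev/null
python3 -c "from h import *;st()"
python3 -m handwheel '{"deltas":[[-1,0,0,0.04,0],[-1,0,0,0,0]]}' >/dev/null
python3 -c "from h import *;st()"
```

```text
t 11.78 S [ -86.6 -315.9  156.8] xang-standy -0.02 tilt [-0.  0.] F [-0.6 -0.1 -4.8] gap 0.0425 grip 83.5 j6 1.02
t 12.03 S [ -86.5 -316.4  155.4] xang-standy -0.05 tilt [ 0. -0.] F [-0.5  0.4 -5.6] gap 0.0423 grip 83.5 j6 1.02
```

```bash
python3 -m handwheel '{"deltas":[[-1,0,0,0.03,0],[-1,0,0,0.02,0],[-1,0,0,0,0]]}' >/dev/null
python3 -c "from h import *;st()"
```

```text
t 12.4 S [ -86.6 -316.6  155.2] xang-standy -0.06 tilt [ 0.001 -0.001] F [-4.1  2.3  6.8] gap 0.0427 grip 84.5 j6 1.02
```

```bash
python3 -m handwheel '{"deltas":[[1,0,0,0,0],[1,0,0,0,0],[1,0,0,0,0],[1,0,0,-0.5,0],[1,0,0,-0.9,0],[1,0,0,-0.9,0],[1,0,0,0,0]]}' >/dev/null
python3 -c "from h import *;st()"
python3 -m handwheel '{"deltas":[[1,0.94,-0.102,0,0],[1,0.94,-0.102,0,0],[1,0.94,-0.102,0,0],[1,0.94,-0.102,0,0],[1,0.94,-0.102,0,0],[1,0.94,-0.102,0,0],[1,0.94,-0.102,0,0],[1,0.94,-0.102,0,0],[1,0.94,-0.102,0,0],[1,0.94,-0.102,0,0],[1,0.94,-0.102,0,0],[1,0.94,-0.102,0,0],[1,0.94,-0.102,0,0],[1,0.94,-0.102,0,0],[1,0.94,-0.102,0,0],[1,0.9,-0.102,0,0],[1,0,0,0,0],[1,0,0,0,0]]}' >/dev/null
python3 - <<'E'
from h import *; st()
from workcell import optics
for n in ["top","wrist","scene"]:
    c=optics.read_camera(n); np.savez(n+"2.npz",**c); cv2.imwrite(f"pics/{n}2.png",c["frame"][:,:,::-1])
E
```

```text
t 13.28 S [ -85.1 -317.3  248.4] xang-standy -0.05 tilt [ 0.005 -0.004] F [ 0.4 -0.3 -0.1] gap 0.0855 grip 0.0 j6 1.02
t 15.53 S [-151.8  283.2  244. ] xang-standy -0.03 tilt [-0.002 -0.001] F [ 1.2 -0.7 -0.4] gap 0.0857 grip 0.0 j6 2.09
```

View pics/scene2.png

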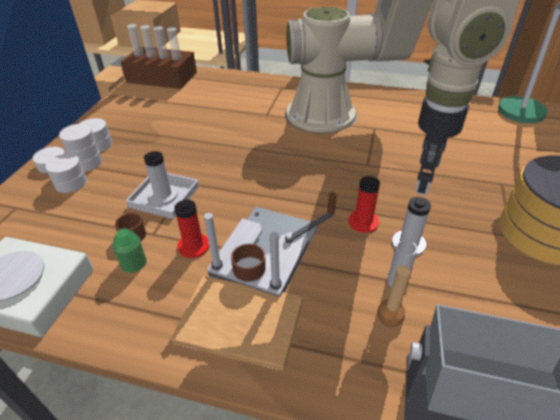

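The old barrel stands upright in the tray, at about (158,180) in the scene view. The keeper is out and the gripper is over the grey barrel, cap at (418,207). I'll check the flange centre numerically before descending.

```bash
python3 - <<'E'
from h import *
def near(c,n,p,r,zl,zh):
    T=cloud(c).reshape(-1,3); T=T[(T[:,2]>zl)&(T[:,2]<zh)&(np.hypot(T[:,0]-p[0],T[:,1]-p[1])<r)]; print(n,len(T),circ(T),S(circ(T)[:2]/1000),np.round(T[:,:2].min(0)*1000),np.round(T[:,:2].max(0)*1000))
c=dict(np.load("top0.npz"))
near(c,"flange",(.516,.29),.045,.0065,.0095)
near(dict(np.load("top2.npz")),"traycap",(.501,-.307),.04,.105,.14)
w=dict(np.load("wrist2.npz")); near(w,"wristcap",(.518,.296),.04,.115,.135)
E
```

```text
flange 180 [517.5 296.1  35.5] [-152.   283.7    0. ] [483. 261.] [553. 320.]
traycap 448 [ 502.4 -308.1   22.8] [ -85.6 -317.     0. ] [ 481. -331.] [ 524. -285.]
wristcap 3557 [515.6 298.4  22.5] [-154.2  285.8    0. ] [494. 276.] [538. 321.]
```

```bash
python3 -m handwheel '{"deltas":[[1,0.02,-0.02,0.8,0],[1,0,0,0.8,0],[1,0,0,0.7,0],[1,0,0,0,0],[-1,0,0,0,0],[-1,0,0,0,0],[-1,0,0,0,0],[-1,0,0,0,0],[-1,0,0,0,0]]}' 80 >/dev/null
python3 -c "from h import *;st()"
```

```text
t 16.8 S [-151.8  284.9  154.8] xang-standy -0.04 tilt [0.002 0.001] F [-3.3  0.3  6. ] gap 0.0423 grip 80.4 j6 2.09
```

```bash
python3 -m handwheel '{"deltas":[[-1,0,0,-0.3,0],[-1,0,0,-0.9,0],[-1,0,0,-0.9,0],[-1,0,0,-0.9,0],[-1,0,0,-0.6,0],[-1,0,0,0,0],[-1,-0.5,0,0,0],[-1,-0.9,0,0,0],[-1,-0.9,0,0,0],[-1,-0.9,0,0,0],[-1,-0.9,0,0,0],[-1,-0.9,0,0,0],[-1,-0.9,0,0,0],[-1,-0.9,0,0,0],[-1,-0.3,0,0,0],[-1,0,0,0,0],[-1,0,0,0,0]]}' >/dev/null
python3 -c "from h import *;st()"
```

```text
t 18.93 S [-152.8    1.   296.6] xang-standy -0.02 tilt [-0.001  0.   ] F [-0.6  0.2 -3.7] gap 0.0425 grip 82.4 j6 1.57
```

```bash
python3 -m handwheel '{"deltas":[[-1,0,0.2,0.5,0],[-1,0,0.2,0.9,0],[-1,0,0.2,0.9,0],[-1,0,0.2,0.6,0],[-1,-0.02,0,0.25,0],[-1,0,0,0,0],[-1,0,0,0,0]]}' >/dev/null
python3 -c "from h import *;st()"
python3 -m handwheel '{"deltas":[[-1,0,0,0.05,0],[-1,0,0,0,0]]}' >/dev/null
python3 -c "from h import *;st()"
python3 -m handwheel '{"deltas":[[-1,0,0,0.03,0],[-1,0,0,0,0]]}' >/dev/null
python3 -c "from h import *;st()"
```

```text
t 19.8 S [-1.200e+02 -1.000e-01  1.722e+02] xang-standy -0.02 tilt [ 0.002 -0.   ] F [ 0.1  0.  -3.5] gap 0.0424 grip 82.4 j6 1.57
t 20.05 S [-120.3   -0.4  169.6] xang-standy -0.05 tilt [ 0.001 -0.   ] F [ 0.3  0.8 -4.2] gap 0.0426 grip 82.4 j6 1.57
t 20.3 S [-120.5   -0.4  167.9] xang-standy -0.06 tilt [-0. -0.] F [ 0.3 -0.8 -5. ] gap 0.0427 grip 82.4 j6 1.57
```

```bash
python3 -m handwheel '{"deltas":[[-1,0,0,0.04,0],[-1,0,0,0,0]]}' >/dev/null
python3 -c "from h import *;st()"
python3 -m handwheel '{"deltas":[[-1,0,0,0.03,0],[-1,0,0,0,0]]}' >/dev/null
python3 -c "from h import *;st()"
python3 -m handwheel '{"deltas":[[-1,0,0,0.03,0],[-1,0,0,0,0]]}' >/dev/null
python3 -c "from h import *;st()"

```

```text
t 20.55 S [-120.6   -0.4  166.1] xang-standy -0.05 tilt [-0. -0.] F [-0.1  0.1 -4. ] gap 0.0425 grip 82.4 j6 1.57
t 20.8 S [-120.4   -0.4  165. ] xang-standy -0.05 tilt [ 0. -0.] F [ 0.2  0.3 -5. ] gap 0.0429 grip 82.6 j6 1.57
t 21.05 S [-120.5   -0.4  164.9] xang-standy -0.05 tilt [ 0.001 -0.   ] F [-4.1  0.2  5.2] gap 0.0423 grip 83.2 j6 1.57
```

```bash
python3 -m handwheel '{"deltas":[[-1,0.03,0,-0.085,0],[-1,0,0,0,0],[-1,0,0.4,0,0],[-1,0,0.5,0,0],[-1,0,0.4,0,0],[-1,0,0,0,0]]}' >/dev/null
python3 -c "from h import *;st()"
python3 -m handwheel '{"deltas":[[-1,0,0.25,0,0],[-1,0,0.25,0,0],[-1,0,0.25,0,0],[-1,0,0.25,0,0],[-1,0,0,0,0]]}' >/dev/null
python3 -c "from h import *;st()"
```

```text
t 21.8 S [-67.5   0.7 166.8] xang-standy -0.06 tilt [ 0. -0.] F [-0.7 -0.3 -4.3] gap 0.0426 grip 82.6 j6 1.57
t 22.43 S [-27.5   0.7 167.2] xang-standy -0.06 tilt [ 0.001 -0.   ] F [-1.2 -0.5 -4.2] gap 0.0425 grip 82.7 j6 1.57
```

```bash
python3 -m handwheel '{"deltas":[[-1,0,0.2,0,0],[-1,0,0.2,0,0],[-1,0,0.2,0,0],[-1,0,0.06,0,0],[-1,0,0,0,0]]}' >/dev/null
python3 -c "from h import *;st()"
python3 -m handwheel '{"deltas":[[-1,0,0.03,0,0],[-1,0,0,0,0]]}' >/dev/null
python3 -c "from h import *;st()"
```

```text
t 23.05 S [ -2.    0.7 167.1] xang-standy -0.05 tilt [-0. -0.] F [ 0.3 -0.1 -4.7] gap 0.0425 grip 82.7 j6 1.57
t 23.3 S [ -0.9   0.8 167.3] xang-standy -0.05 tilt [ 0. -0.] F [ 0.2 -0.1 -3.8] gap 0.0426 grip 82.7 j6 1.57
```

```bash
python3 -m handwheel '{"deltas":[[-1,0,0.03,0,0],[-1,0,0,0,0]]}' >/dev/null
python3 -c "from h import *;st()"
python3 -m handwheel '{"deltas":[[-1,0,0.03,0,0],[-1,0,0,0,0]]}' >/dev/null
python3 -c "from h import *;st()"
```

```text
t 23.55 S [  0.4   0.7 167.4] xang-standy -0.05 tilt [ 0. -0.] F [ 0.7  0.8 -4.3] gap 0.0423 grip 82.7 j6 1.57
t 23.8 S [  1.7   0.7 167.3] xang-standy -0.05 tilt [ 0. -0.] F [-0.1  0.6 -4.5] gap 0.0424 grip 82.7 j6 1.57
```

```bash
python3 -m handwheel '{"deltas":[[-1,0,0.03,0,0],[-1,0,0,0,0]]}' >/dev/null
python3 -c "from h import *;st()"
```

```text
t 24.05 S [  2.5   0.7 167.2] xang-standy -0.05 tilt [-0.001  0.   ] F [-1.2  0.4 -3.6] gap 0.0423 grip 82.7 j6 1.57
```

```bash
python3 -m handwheel '{"deltas":[[-1,0,-0.04,0,0],[-1,0,0,0.04,0],[-1,0,0,0.03,0],[-1,0,0,0,0]]}' >/dev/null
python3 -c "from h import *;st()"
python3 -m handwheel '{"deltas":[[1,0,0,0,0],[1,0,0,0,0],[1,0,0,0,0],[1,0,0,-0.5,0],[1,0,0,-0.9,0],[1,0,0,-0.6,0],[1,0,0,0,0]]}' >/dev/null
python3 -c "from h import *;st()"
```

```text
t 24.55 S [  1.3   0.7 165. ] xang-standy -0.05 tilt [ 0.001 -0.   ] F [-1.7 -0.3 -1.2] gap 0.0427 grip 83.4 j6 1.57
t 25.43 S [  2.5   0.7 247. ] xang-standy -0.05 tilt [ 0.005 -0.001] F [ 0.5  0.4 -1. ] gap 0.0853 grip 0.0 j6 1.57
```

```bash
python3 -m handwheel '{"deltas":[[1,0.7,-0.88,0,0],[1,0.7,-0.88,0,0],[1,0.7,-0.88,0,0],[1,0.7,-0.88,0,0],[1,0,0,0,0],[1,0,0,0,0]]}' >/dev/null
python3 - <<'E'
from h import *; st()
from workcell import optics
for n in ["top","wrist"]:
    c=optics.read_camera(n); T=cloud(c).reshape(-1,3)
    for m,p,r,zl,zh in [("knob",(.5065,.1259),.03,.085,.1),("seatcap",(.63,-.005),.04,.115,.145)]:
        t=T[(T[:,2]>zl)&(T[:,2]<zh)&(np.hypot(T[:,0]-p[0],T[:,1]-p[1])<r)]
        if len(t)>20: print(n,m,len(t),circ(t),S(circ(t)[:2]/1000),np.percentile(t[:,2],[50,95]))
E
```

```text
t 26.18 S [-139.4  112.8  243.9] xang-standy -0.03 tilt [-0. -0.] F [ 0.9 -0.1  0.4] gap 0.0853 grip 0.0 j6 1.79
top seatcap 399 [630.6  -5.4  22.4] [0.7 0.2 0. ] [0.13070054 0.13752128]
wrist knob 482 [499.4 118.6   8.9] [-146.   105.4    0. ] [0.09362089 0.09478546]
wrist seatcap 617 [626.6 -13.4  15.3] [-2.2 -8.3  0. ] [0.12941984 0.13525804]
```

```bash
python3 -m handwheel '{"deltas":[[1,-0.1,-0.1,0.9,0],[1,0,0,0.9,0],[1,0,0,0.93,0],[1,0,0,0,0]]}' >/dev/null
python3 - <<'E'
from h import *; st()
from workcell import optics
c=optics.read_camera("wrist"); cv2.imwrite("pics/w3.png",c["frame"][:,:,::-1])
E
```

```text
t 26.77 S [-145.   107.6  132.4] xang-standy -0.15 tilt [-0.006 -0.001] F [-0.6 -0.7  0.8] gap 0.0855 grip 0.0 j6 1.79
```

View pics/w3.png

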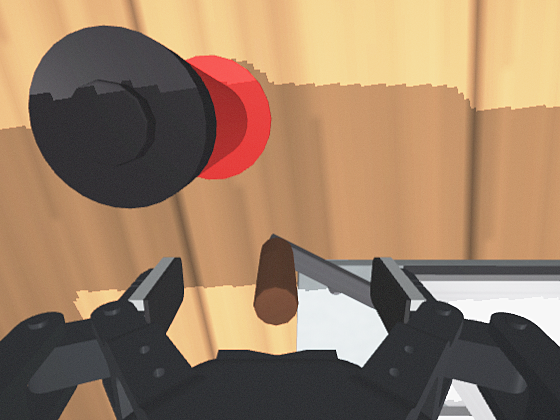

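The knob's top is at (275,305), well between the open pads. The red look-alike at (120,115) is clear of the gripper. Closing now.

```bash
python3 -m handwheel '{"deltas":[[-1,0,0,0,0],[-1,0,0,0,0],[-1,0,0,0,0],[-1,0,0,0,0],[-1,0,0,0,0],[-1,0,0,0,0],[-1,0,0,0,0]]}' 25 >/dev/null
python3 -c "from h import *;st()"
```

```text
t 27.7 S [-145.   109.5  135.9] xang-standy 0.0 tilt [-0.002  0.002] F [-4.2  2.5  5.6] gap 0.0173 grip 25.7 j6 1.79
```

```bash
python3 -m handwheel '{"deltas":[[-1,-0.425,-0.2,0,0],[-1,-0.66,-0.175,0,0],[-1,-0.685,-0.03,0,0],[-1,-0.675,0.12,0,0],[-1,-0.63,0.27,0,0],[-1,-0.56,0.4,0,0],[-1,-0.46,0.51,0,0],[-1,-0.335,0.6,0,0],[-1,0,0,0,0]]}' >/dev/null
python3 -c "from h import *;st()"
python3 -m handwheel '{"deltas":[[-1,-0.185,0.6,0,0],[-1,-0.03,0.3,0,0],[-1,-0.02,0.2,0,0],[-1,0,0,0,0]]}' >/dev/null
python3 -c "from h import *;st()"
```

```text
t 28.82 S [-84.5 -73.2 135.1] xang-standy -0.3 tilt [-0.005 -0.009] F [ -9.1 -15.9   2.9] gap 0.0173 grip 26.7 j6 1.44
t 29.32 S [-39.5 -80.6 135.1] xang-standy -0.17 tilt [-0.001 -0.006] F [-1.1 -9.2 -2.5] gap 0.017 grip 26.0 j6 1.44
```

```bash
python3 -m handwheel '{"deltas":[[-1,-0.03,0.1,0,0],[-1,0,0.06,0,0],[-1,0,0,0,0]]}' >/dev/null
python3 -c "from h import *;st()"
python3 -m handwheel '{"deltas":[[-1,0,0.06,0,0],[-1,0,0,0,0]]}' >/dev/null
python3 -c "from h import *;st()"
```

```text
t 29.7 S [-35.2 -80.9 135.1] xang-standy -0.1 tilt [-0.005 -0.004] F [-6.8 -7.9  2.6] gap 0.0171 grip 26.6 j6 1.44
t 29.95 S [-34.9 -80.9 135. ] xang-standy -0.12 tilt [-0.009 -0.004] F [-12.7  -7.7   6.1] gap 0.0169 grip 27.5 j6 1.44
```

```bash
python3 -m handwheel '{"deltas":[[-0.5,0,0,0,0],[0.2,0,0,0,0],[1,0,0,0,0],[1,0,0,0,0],[1,0,0,0,0],[1,0,0,-0.4,0],[1,0,0,-0.9,0],[1,0,0,-0.9,0],[1,-0.9,-0.9,-0.3,0],[1,-0.9,-0.9,0,0],[1,-0.9,-0.9,0,0],[1,-0.9,-0.9,0,0],[1,-0.9,-0.9,0,0],[1,0,0,0,0]]}' >/dev/null
python3 - <<'E'
from h import *; st()
from workcell import optics
for n in ["top","scene"]:
    c=optics.read_camera(n); T=cloud(c).reshape(-1,3); O0=dict(np.load(n+"0.npz"))
    for m,p,r,zl,zh in [("knob",(.585,-.08),.03,.085,.1),("seatcap",(.63,-.005),.04,.115,.145),("traycap",(.502,-.308),.04,.105,.14)]:
        t=T[(T[:,2]>zl)&(T[:,2]<zh)&(np.hypot(T[:,0]-p[0],T[:,1]-p[1])<r)]
        if len(t)>20: print(n,m,len(t),circ(t),S(circ(t)[:2]/1000),np.percentile(t[:,2],[50,95]))
    if n=="top": a=cv2.resize(c["frame"][130:300,220:460],None,fx=3.3,fy=3.3,interpolation=cv2.INTER_CUBIC); cv2.imwrite("pics/top4.png",a[:,:,::-1])
    else: cv2.imwrite("pics/scene4.png",c["frame"][:,:,::-1])
E
```

```text
t 31.7 S [-213.  -260.8  236.6] xang-standy -0.34 tilt [ 0.001 -0.001] F [-0.3  0.9  0.1] gap 0.0859 grip 0.0 j6 0.98
top knob 61 [585.7 -80.2   8.7] [-33.7 -80.    0. ] [0.09483626 0.09760954]
top seatcap 394 [630.7  -5.2  22.3] [0.8 0.4 0. ] [0.13054259 0.13714878]
top traycap 448 [ 501.8 -308.1   22.9] [ -86.2 -317.1    0. ] [0.12424478 0.1310731 ]
scene knob 57 [586.7 -76.6   9.9] [-33.2 -76.3   0. ] [0.09290505 0.09568269]
scene seatcap 385 [630.6  -1.7  23.8] [0.2 3.9 0. ] [0.12935511 0.13543928]
scene traycap 282 [ 502.3 -303.2   23.9] [ -86.4 -312.2    0. ] [0.12215414 0.12852598]
```

View pics/top4.png

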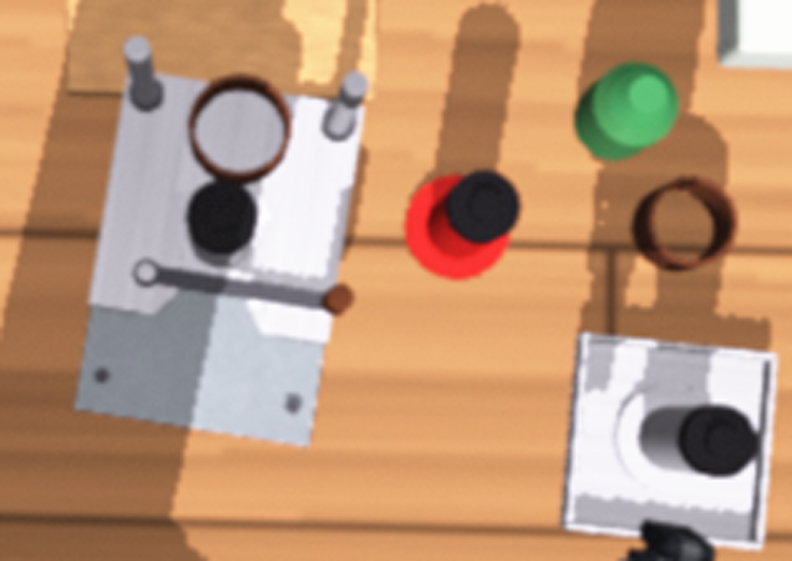

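View pics/scene4.png

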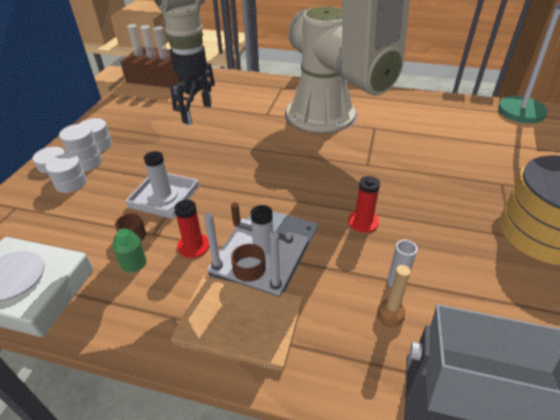

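The keeper lies across the slot with its knob at stand (-34,-80), which is 0 rad. The new barrel is upright in the seat (crop 221,215) and the old one upright in the tray (crop 717,440). The bystanders look unmoved and the gripper is clear.

```bash
python3 -c "from workcell import hand_in; print(hand_in())"
```

```text
the job is handed in; nothing more can be done
None
```

The barrel change is finished and handed in at about 32 s on the clock: old barrel upright in the tray, new barrel in the slot within about 1 mm of the seat, keeper fully shut, and the bystanders look undisturbed in the final pictures.

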